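# Release the filter cartridge from the air sampler

## Robot

A 6-joint arm with a two-finger parallel gripper is mounted at the origin on the work surface. World frame = base frame: x ahead of the robot, y to its left, z up, the work surface at z = 0. Lengths are in m, angles in rad, forces in N, time in s.
With the tool pointing down it reaches from about 0.225 to 0.875 m from the base axis. Payload 3.4 kg.
Tool frame: the origin (TCP) lies on the centre line of the jaws, within the pads' length; the fingertips stand 11 mm ahead of it and the grasp point (between the pads) lies 8 mm behind it; z points along the fingers, y is the line along which they close (so a half turn about z gives the same grasp; the last joint's range is limited). The gripper opens to 85 mm and grips with 20 to 120 N. Pads are 22 mm wide; open, the fingers measure 114 mm over their backs; the gripper's body (76 mm by 85 mm) begins 54 mm behind the grasp point. The pads swing forward as they close: fully open they stand 13 mm farther back than shut.
Start: joints at [1.031, 0.276, 1.505, -0, 1.361, -0.121], TCP at [0.234, 0.525, 0.219] pointing down, gripper open.
Joint ranges: [-2.89, 2.89], [-0.75, 2.08], [0.22, 2.7], [-1.18, 4.32], [0.11, 2.71], [-2.7, 2.7]. Speed limits (rad/s): [2.57, 2.57, 3.14, 3.14, 3.14, 3.14].

## Interface

Orientations are given as a unit quaternion [w, x, y, z].
In Python, from rig import manip, eyes, job gives the robot as it stands.
- The arm moves only by the tool drive_tool, never from a script. Its argument "rows" is a list of rows, each a list of 3 entries, a list of its own where there are three numbers: the turn, a rotation vector about the world's x, y, z in rad, then the shift along the world's x, y, z in cm, then the finger opening in cm, from 0 to 8.54. A call has 1 to 8 rows; each row shifts and turns the commanded pose from where the row before left it; what a row does not reach is not made up. A row lasts 1/8 s, in which the tool goes at most 62.5 mm and 10.7 degrees, less where a joint would pass 70% of its speed; a pose out of reach is approached as far as the arm can. A call is refused whole if a number of a shift passes 6.25 or a number of a turn 0.188, either way. A call with a gripper value outside its range is refused whole. The fingers move at their own pace and stop on an object; "force" is the grip in N (left out, the last holds). Time passes only in rows, so rows that do not move let the fingers close. It gives the time, the measured TCP pose, the force, the opening and the grip force at its end, in the units of the state.
- manip.get_state(): the state, without advancing time (a new reading comes with each control period).
- eyes.get_image(name): name is "scene" or "top" or "wrist"; returns the picture (420x560x3 uint8, red, green, blue); there is no depth.
- eyes.get_calibration(name): a dict with "camera_matrix" (3x3 intrinsics, pixels), "view" (4x4, takes a point from world to camera coordinates). Camera axes: x right, y up, looking along -z (the intrinsics and any distortion apply to the point x, -y, -z); pixel columns grow to the right and rows downward; lengths in m; the calibration is good to about 2 mm. A picture is of the moment at which its call begins: read the wrist's pose just before it. get_calibration takes no time and is no camera call; for the wrist camera it gives the pose at the moment of the call.
- job.sign_off(): hands the job in; it is judged then, once.
The state is a dict: "clock": time; "qpos": joint angles; "qd": joint speeds; "effort": joint torques, N m; "position": TCP position; "ee_rot": TCP orientation; "contact_force": force on the tool from outside, world axes, zero at the start; "moment": the same for the moment, N m; "width": finger opening in m; "gripper_force": force on a finger pad.
Only numpy, scipy, OpenCV 4.12 (cv2) and the standard library are available. Lean on these libraries where they do the work, as an engineer would, in place of code of your own. Each camera call takes 0.05 s, during which the arm holds its last target. There are 200 camera calls.

## Task

Take the used filter cartridge, the one with the rectangular grip block, out of its air sampler: push it straight down until its push-to-release latch lets go and it springs up, then pull it out and stand it upright in the free end of the steel tray without dropping it. Leave the cartridge with the round knob latched in the other sampler.

Things in the scene. Friction and masses are not known exactly. Their poses are not given: they have to be found in the camera images.
- filter_mid (a point): Filter cartridge to take out, grey plastic, 0.12 kg, 76.5 mm tall: body 34 (x) x 58 (y) x 50 mm, on it a rectangular grip block 34 (x) x 38 (y) x 26.5 mm. Point on its axis half-way up, 38.25 mm below the block's top; z up. Loose (2 mm play) in the well of a white sampler, deck 85 mm above the table, clear on the +x and -x sides: grip the 34 mm there. Block's top: 20 mm above the deck latched, 52 sprung up.
- filter_lift (a joint): Spring lift under the filter cartridge, m, up positive. 0: latched, two steel hooks at the cartridge's y ends (at most 9 mm above the deck) bar pulling. Pushed straight down to about -0.006 (6 N; hard stop -0.009) the hooks snap aside and stay aside; when the push is taken away it springs to +0.032, and the cartridge, 25 mm of it still in the well, lifts out freely.
- sorbent_mid (a point): The other cartridge, to be left latched: same grey body, latch and sampler, but with a round knob, 34 mm across and 26.5 mm tall, for the block. Point half-way up its axis, axes likewise. Each white sampler box is 120 mm (cartridge's x) by 140 mm (y) and 85 mm tall, fixed, the cartridge at its middle.
- tray_free (a point): Centre of the free end of a steel tray, on its inner floor, 3 mm above the table. Tray 220 (x) by 140 mm (y), rim 22 mm above the table. x points to the tray's other end, where a white round filter cassette lies (from about 80 mm beyond this point). End wall 75 mm from the point in -x, side walls 70 mm in +y and -y. The cartridge may face any way.
There are look-alikes about, which are no part of the job. What is shaped like the part that bears filter_mid but brown is not meant.

How it is judged:
On the way:
1. the filter cartridge has been pushed in and its lift has sprung up (value of joint filter_lift above 0.024 m), for 0.1 s.
At the end, for the whole second after the job is handed in: The filter cartridge stands upright (within 10 degrees) and at rest on the floor of the tray, its middle within 75 mm along and 65 mm across of the free end's centre, let go; the round-knob cartridge is still latched where it was (within 10 mm) (x of filter_mid in the frame of tray_free between -0.075 and 0.075 m and y of filter_mid in the frame of tray_free between -0.065 and 0.065 m and z of filter_mid in the frame of tray_free between 0.03 and 0.045 m and angle between filter_mid's own z axis and vertical below 0.17 rad and linear speed of filter below 0.02 m/s and distance of sorbent_mid from where it was at the start of the episode below 0.01 m); the robot touches nothing.
It fails at once if the round-knob cartridge is pushed in, released or moved (more than 8 mm) (distance of sorbent_mid from where it was at the start of the episode above 0.008 m).
It fails at once if the filter cartridge is let go more than 30 mm above the tray's floor (x of filter_mid in the frame of tray_free between -0.075 and 0.075 m and y of filter_mid in the frame of tray_free between -0.065 and 0.065 m and z of filter_mid in the frame of tray_free above 0.07 m and contact force between the fingers and filter below 0.05 N).
It also fails if it takes over 48 s, if anything falls off the work surface, if the arm or the gripper's body presses on something with over 40 N, if the wrist force passes 120 N, or if a joint passes its speed limit or range.

## Working session

There is one attempt and no reset: what is moved stays moved. The work goes in short steps, Python scripts to look and compute and a tool call to move; the robot and the scene stay as the last step left them, time stands still between calls to the robot, and variables do not carry over. Pictures are saved under pics/ and viewed, at most 10 in all, crops included, and the job is handed in when it is done.

Besides the shell and the picture viewer there is one more tool, called after "Call:" by a JSON object that holds its "name" and its "arguments". drive_tool: Moves the arm, as the interface text tells. Its arguments: {"type":"object","properties":{"rows":{"type":"array"},"force":{"type":"number"}},"required":["rows"]}

```bash
mkdir -p pics
cat > h.py <<'E'
import numpy as np, cv2
from rig import manip, eyes, job
def snap(n,f):
    c=eyes.get_calibration(n); im=eyes.get_image(n); cv2.imwrite('pics/'+f,im[:,:,::-1]); return im,c
def ray(c,u,v):
    K=np.array(c["camera_matrix"]);V=np.array(c["view"])
    d=np.linalg.solve(K,[u,v,1.]);d=np.array([d[0],-d[1],-d[2]])
    R=V[:3,:3];return -R.T@V[:3,3],R.T@d
def plane(c,u,v,z):
    o,d=ray(c,u,v);return o+d*(z-o[2])/d[2]
E
python3 - <<'E'
from h import *
for n in("top","scene"):
    im,c=snap(n,n+"0.png"); print(n,{k:(np.round(v,3).tolist() if not isinstance(v,str) else v) for k,v in c.items()})
a=cv2.imread('pics/top0.png');b=cv2.imread('pics/scene0.png')
print(manip.get_state())
E
```

```text
top {'camera_matrix': [[457.251, 0.0, 272.178], [0.0, 457.251, 207.019], [0.0, 0.0, 1.0]], 'view': [[-0.026, -1.0, 0.002, -0.071], [0.995, -0.026, 0.1, -0.435], [-0.1, 0.005, 0.995, -1.027], [0.0, 0.0, 0.0, 1.0]]}
scene {'camera_matrix': [[503.382, 0.0, 278.234], [0.0, 503.382, 215.141], [0.0, 0.0, 1.0]], 'view': [[-0.762, 0.648, -0.02, 0.373], [-0.45, -0.507, 0.735, 0.116], [0.466, 0.569, 0.678, -1.498], [0.0, 0.0, 0.0, 1.0]]}
{'clock': 0.1, 'qpos': array([ 1.03097688e+00,  2.76546096e-01,  1.50602109e+00,  7.34353473e-06,
        1.36069409e+00, -1.21051195e-01]), 'qd': array([-1.02323321e-04, -1.36377350e-03, -3.40508234e-03,  4.56807278e-04,
       -2.62315714e-04, -5.05231075e-05]), 'effort': array([ 1.30602810e-03, -4.17697477e+01, -2.46405047e+01, -1.19339406e-04,
        5.85678368e-03,  3.27266662e-06]), 'position': array([0.23358908, 0.52487485, 0.21851224]), 'ee_rot': array([-2.74093850e-04,  2.07858198e-01,  9.78158614e-01, -7.88015128e-04]), 'contact_force': array([-0.68772715,  0.14059735, -0.23608164]), 'moment': array([0.01829301, 0.02413696, 0.00780755]), 'gripper_force': 0.0, 'width': 0.08554869830673513}
```

View pics/top0.png

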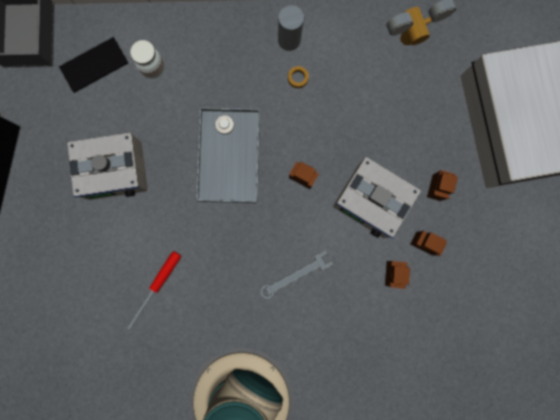

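View pics/scene0.png

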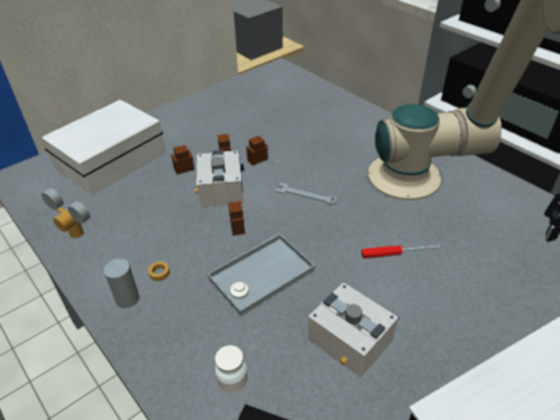

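The block-type cartridge is in the sampler at top (380,196) / scene (218,165). Things that could be taken for it:
- The round-knob cartridge at top (100,163) / scene (353,315), to be left alone.
- Brown copies at top (305,174), (445,184), (431,243) and (399,274), not meant.

I'll check the choice in a close crop and measure.

```bash
cat > m.py <<'E'
from h import *
im=cv2.imread('pics/top0.png');c=eyes.get_calibration("top")
big=cv2.resize(im[145:250,320:430],None,fx=6,fy=5.5,interpolation=cv2.INTER_CUBIC);cv2.imwrite('pics/crop.png',cv2.resize(im[145:250,320:425],(600,600),interpolation=cv2.INTER_CUBIC))
hsv=cv2.cvtColor(im,cv2.COLOR_BGR2HSV)
def box(m,x0,y0,x1,y1,z,name):
    k=np.zeros_like(m);k[y0:y1,x0:x1]=m[y0:y1,x0:x1]
    k=cv2.morphologyEx(k,cv2.MORPH_CLOSE,np.ones((5,5)))
    cs,_=cv2.findContours(k,0,2);h=cv2.convexHull(max(cs,key=cv2.contourArea)).reshape(-1,2)
    P=np.array([plane(c,*p,z)[:2] for p in h.astype(float)],np.float32)
    r=cv2.minAreaRect(P);b=cv2.boxPoints(r);print(name,'centre',np.round(r[0],4),'size',np.round(r[1],4),'corners',np.round(b,3).tolist(), 'edge ang',[round(float(np.degrees(np.arctan2(*(b[i+1]-b[i])[::-1]))),1) for i in(0,1)])
w=((hsv[...,1]<45)&(hsv[...,2]>125)).astype(np.uint8)*255
box(w,325,145,425,245,.085,'box')
box(w,55,120,145,205,.085,'sorb')
t=((hsv[...,0]>85)&(hsv[...,0]<125)&(hsv[...,1]>15)&(hsv[...,2]>75)).astype(np.uint8)*255
print(im[170,230],im[170,190],im[150,270],im[195,380])
box(t,190,100,268,210,.022,'tray')
b=plane(c,381,195,.105);print('block approx',b); print('cassette',plane(c,225,124,.015))
E
python3 m.py
```

```text
box centre [ 0.4444 -0.3135] size [0.1392 0.1191] corners [[0.35600000619888306, -0.33899998664855957], [0.4560000002384186, -0.40400001406669617], [0.5329999923706055, -0.2879999876022339], [0.43299999833106995, -0.22300000488758087]] edge ang [-33.6, 56.4]
sorb centre [0.5318 0.2856] size [0.119  0.1392] corners [[0.46399998664855957, 0.34700000286102295], [0.4819999933242798, 0.20900000631809235], [0.6000000238418579, 0.2240000069141388], [0.5820000171661377, 0.3619999885559082]] edge ang [-82.6, 7.4]
[130 125 116] [99 95 93] [94 91 88] [116 118 118]
tray centre [0.5596 0.017 ] size [0.1807 0.2572] corners [[0.42899999022483826, -0.07000000029802322], [0.6859999895095825, -0.07699999958276749], [0.6899999976158142, 0.10400000214576721], [0.43299999833106995, 0.11100000143051147]] edge ang [-1.4, 88.6]
block approx [ 0.44436912 -0.31276559  0.105     ]
cassette [0.63273505 0.02355926 0.015     ]
```

View pics/crop.png

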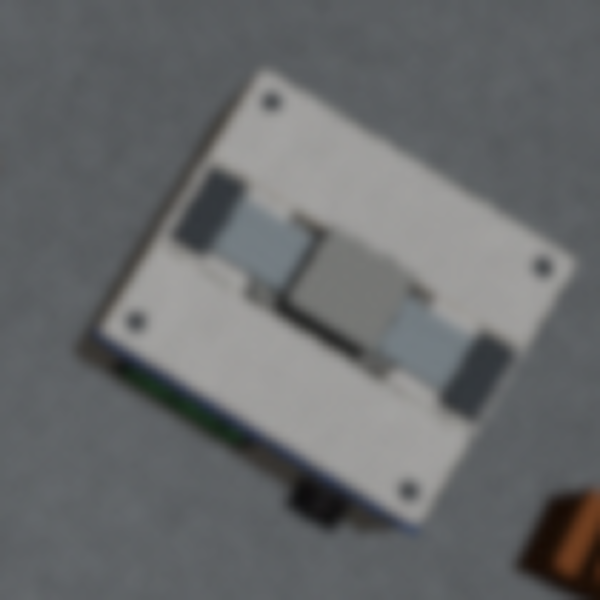

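The crop shows a rectangular grey block at (350,290), i.e. top (381,196), with steel hooks on either side along the box's long axis. The choice is confirmed, and the box measures 139x119 mm as it should. Next I travel to above it, turning the closing axis to -33.6°.

Call:
{"name": "drive_tool", "arguments": {"rows": [[[0, 0, -0.109], [1.3, -5.2, 0.3], 8.5], [[0, 0, -0.109], [1.3, -5.2, 0.3], 8.5], [[0, 0, -0.109], [1.3, -5.2, 0.3], 8.5], [[0, 0, -0.109], [1.3, -5.2, 0.3], 8.5], [[0, 0, -0.109], [1.3, -5.2, 0.3], 8.5], [[0, 0, -0.109], [1.3, -5.2, 0.3], 8.5], [[0, 0, -0.109], [1.3, -5.2, 0.3], 8.5], [[0, 0, -0.109], [1.3, -5.2, 0.3], 8.5]]}}

```text
clock: 1.1
position: [0.3378, 0.1077, 0.2433]
ee_rot: [0.0, 0.603, 0.798, 0.0]
contact_force: [0.9, 0.0, -0.5]
width: 0.0848
gripper_force: 0.0
```

Call:
{"name": "drive_tool", "arguments": {"rows": [[[0, 0, -0.109], [1.3, -5.2, 0], 8.5], [[0, 0, -0.109], [1.3, -5.2, 0], 8.5], [[0, 0, -0.109], [1.3, -5.2, 0], 8.5], [[0, 0, -0.109], [1.3, -5.2, 0], 8.5], [[0, 0, -0.109], [1.3, -5.2, 0], 8.5], [[0, 0, -0.109], [1.3, -5.2, 0], 8.5], [[0, 0, -0.109], [1.3, -5.2, 0], 8.5], [[0, 0, 0], [0, 0, 0], 8.5]]}}

```text
clock: 2.1
position: [0.4294, -0.2581, 0.2423]
ee_rot: [0.0, 0.857, 0.516, -0.0]
contact_force: [0.4, 0.5, -0.3]
width: 0.085
gripper_force: 0.0
```

```bash
cat > s.py <<'E'
from h import *
from scipy.spatial.transform import Rotation as R
def st():
    s=manip.get_state();M=R.from_quat(s["ee_rot"],scalar_first=True).as_matrix()
    print('t',round(s["clock"],2),'pos',s["position"].round(4),'yang',np.degrees(np.arctan2(M[1,1],M[0,1])).round(2),'z',M[:,2].round(3),'F',s["contact_force"].round(1),'w',round(s["width"],4),'gf',s["gripper_force"],'q',s["qpos"].round(2))
    return s
if __name__=="__main__": st()
E
python3 - <<'E'
from s import *
st(); im,c=snap("wrist","w1.png"); print(np.round(c["view"],3).tolist())
t=eyes.get_calibration("top")
P=np.array([plane(t,u,v,.022)[:2] for u,v in((201,109),(259,109),(258,202),(197,201))]);print(P.round(4),P.mean(0),[np.linalg.norm(P[i]-P[i-1]).round(3) for i in range(4)])
E
```

```text
t 2.1 pos [ 0.4294 -0.2581  0.2423] yang -27.9 z [-0.001 -0.001 -1.   ] F [ 0.4  0.5 -0.3] w 0.085 gf 0.0 q [-0.68  0.15  1.61 -0.    1.38 -0.19]
[[0.884, -0.468, 0.0, -0.501], [0.443, 0.837, -0.321, 0.075], [0.15, 0.284, 0.947, -0.394], [0.0, 0.0, 0.0, 1.0]]
[[ 0.6681  0.0785]
 [ 0.6647 -0.0573]
 [ 0.4455 -0.0499]
 [ 0.4514  0.09  ]] [0.55742669 0.01531639] [np.float64(0.217), np.float64(0.136), np.float64(0.219), np.float64(0.14)]
```

View pics/w1.png

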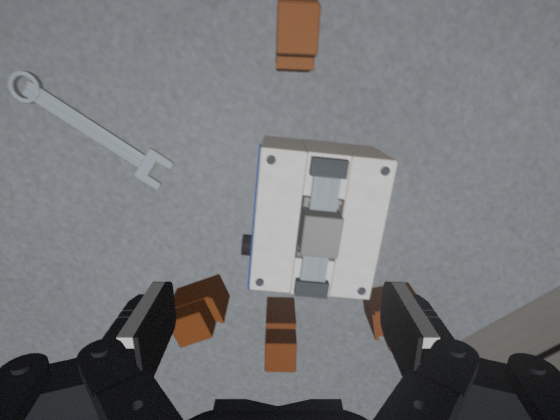

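The wrist view shows the white deck with corners near (262,148), (396,160), (370,299) and (249,290), and the block top at about (322,234). The brown copies around it sit lower on the table. I'll measure deck and block from this view as the second measurement.

Run:
```python
from s import *
im=cv2.imread('pics/w1.png');c=eyes.get_calibration("wrist")
g=im.min(2);k=np.zeros_like(g);k[140:310,240:400]=(g[140:310,240:400]>160)*255
k=cv2.morphologyEx(k,cv2.MORPH_CLOSE,np.ones((5,5)))
cs,_=cv2.findContours(k,0,2);h=cv2.convexHull(np.vstack([x for x in cs if cv2.contourArea(x)>500])).reshape(-1,2)
P=np.array([plane(c,*p,.085)[:2] for p in h.astype(float)],np.float32);r=cv2.minAreaRect(P);b=cv2.boxPoints(r)
print('deck',r, [np.degrees(np.arctan2(*(b[i+1]-b[i])[::-1])) for i in(0,1)])
B=np.array([plane(c,u,v,.105)[:2] for u,v in((304,211),(342,214),(340,257),(302,254))]);print('block',B.round(4).tolist(),B.mean(0),[np.linalg.norm(B[i]-B[i-1]).round(4) for i in range(4)])
```

```text
deck ((0.44371503591537476, -0.3086514472961426), (0.13955886662006378, 0.11900286376476288), 56.60009002685547) [np.float32(-33.3999), np.float32(56.60007)]
block [[0.4411, -0.2802], [0.4685, -0.2976], [0.4502, -0.3336], [0.4217, -0.3153]] [ 0.44535055 -0.30665789] [np.float64(0.0401), np.float64(0.0325), np.float64(0.0403), np.float64(0.0339)]
```

Top and wrist agree to 5 mm, so I take (0.4445, -0.311) with the closing axis at -33.5°. I close the fingers, centre over the block and come down to just above it.

Call:
{"name": "drive_tool", "arguments": {"rows": [[[0, 0, -0.049], [0.75, -2.65, -2.0], 0], [[0, 0, -0.049], [0.75, -2.65, -2.0], 0], [[0, 0, 0], [0, 0, -2.0], 0], [[0, 0, 0], [0, 0, -2.0], 0], [[0, 0, 0], [0, 0, -1.5], 0], [[0, 0, 0], [0, 0, -1.5], 0], [[0, 0, 0], [0, 0, 0], 0], [[0, 0, 0], [0, 0, 0], 0]], "force": 40}}

```text
clock: 3.15
position: [0.4442, -0.3078, 0.1338]
ee_rot: [0.001, 0.88, 0.475, 0.0]
contact_force: [0.2, -0.0, 0.1]
width: 0.0002
gripper_force: 0.0
```

Run:
```python
from s import *
st(); im,c=snap("wrist","w2.png")
```

```text
t 3.15 pos [ 0.4442 -0.3078  0.1338] yang -33.28 z [ 0.001 -0.001 -1.   ] F [ 0.2 -0.   0.1] w 0.0002 gf 0.0 q [-0.73  0.29  1.71  0.    1.14 -0.15]
```

View pics/w2.png

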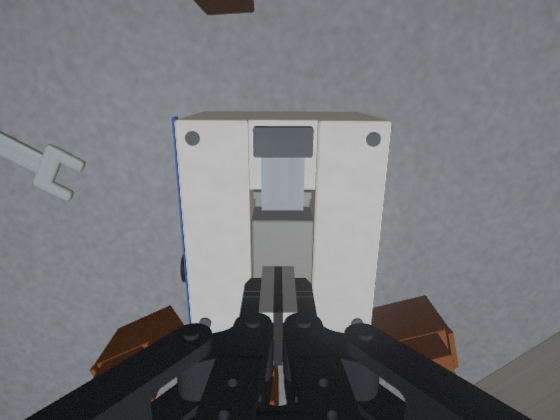

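The closed fingertips at (278,268) are over the block (columns 253–313, far top edge near row 219). I'll check the offset numerically.

Run:
```python
from h import *
c=eyes.get_calibration("wrist");ex=np.array([np.cos(np.radians(-33.5)),np.sin(np.radians(-33.5))]);ey=np.array([-ex[1],ex[0]])
p0=np.array([.4442,-.3078]);o,_=ray(c,280,210);print('cam rel',ex@(o[:2]-p0),ey@(o[:2]-p0),o[2])
for u,v,z in((253,225,.105),(313,225,.105),(283,219,.105),(283,207,.105),(178,122,.085),(389,122,.085),(187,300,.085),(378,300,.085)):
    q=plane(c,u,v,z)[:2]-p0;print(u,v,(1000*np.array([ex@q,ey@q])).round(1))
```

```text
cam rel -0.00023765618360724328 0.08247878623417595 0.2890685793688503
253 225 [-12.9  12.4]
313 225 [19.6 12.5]
283 219 [ 3.3 15.9]
283 207 [ 3.3 22.7]
178 122 [-54.2  64.9]
389 122 [61.3 65.4]
187 300 [-57.8 -47.1]
378 300 [ 65.6 -46.8]
```

Call:
{"name": "drive_tool", "arguments": {"rows": [[[0, 0, 0], [0.1, -0.5, 0], 0], [[0, 0, 0], [0, 0, -0.7], 0], [[0, 0, 0], [0, 0, -0.7], 0], [[0, 0, 0], [0, 0, 0], 0]]}}

```text
clock: 3.7
position: [0.4442, -0.3121, 0.1183]
ee_rot: [-0.001, 0.88, 0.475, -0.0]
contact_force: [1.1, 0.7, 0.3]
width: -0.0001
gripper_force: 0.0
```

Call:
{"name": "drive_tool", "arguments": {"rows": [[[0, 0, 0], [0, 0, -0.2], 0], [[0, 0, 0], [0, 0, -0.2], 0], [[0, 0, 0], [0, 0, -0.2], 0], [[0, 0, 0], [0, 0, 0], 0]]}}

```text
clock: 4.2
position: [0.4447, -0.3126, 0.1132]
ee_rot: [-0.0, 0.88, 0.475, -0.0]
contact_force: [1.3, 0.7, 0.9]
width: 0.0001
gripper_force: 0.0
```

Call:
{"name": "drive_tool", "arguments": {"rows": [[[0, 0, 0], [0, 0, -0.2], 0], [[0, 0, 0], [0, 0, -0.1], 0], [[0, 0, 0], [0, 0, 0], 0]]}}

```text
clock: 4.58
position: [0.4448, -0.3126, 0.1102]
ee_rot: [-0.0, 0.88, 0.475, -0.0]
contact_force: [0.1, -0.1, -0.2]
width: 0.0002
gripper_force: 0.0
```

Call:
{"name": "drive_tool", "arguments": {"rows": [[[0, 0, 0], [0, 0, -0.2], 0], [[0, 0, 0], [0, 0, 0], 0]]}}

```text
clock: 4.82
position: [0.4448, -0.3126, 0.1081]
ee_rot: [-0.0, 0.88, 0.475, -0.0]
contact_force: [-0.9, 0.1, -0.5]
width: 0.0002
gripper_force: 0.0
```

Run:
```python
from s import *
st(); a,_=snap("wrist","w3.png"); b,_=snap("scene","s3.png")
b=cv2.resize(b[110:230,150:290],(700,600),interpolation=cv2.INTER_CUBIC)
a=cv2.resize(a,(560,420)); o=np.zeros((600,800,3),np.uint8)
o[:300,:350]=cv2.resize(b,(350,300)); o[:300,350:750]=cv2.resize(a,(400,300)); cv2.imwrite('pics/c3.png',o[:300,:,::-1])
```

```text
t 4.83 pos [ 0.4448 -0.3126  0.1081] yang -33.29 z [-0.  0. -1.] F [-0.9  0.1 -0.5] w 0.0002 gf 0.0 q [-0.74  0.32  1.74  0.    1.08 -0.16]
```

View pics/c3.png

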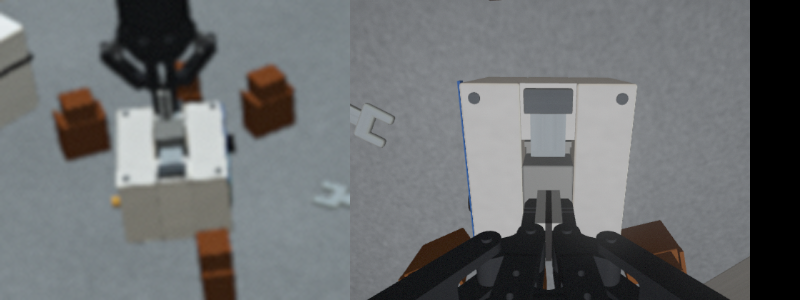

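The fingertips are centred on the block in both views, (165,100) and (548,192), but no contact force shows yet. I keep going down in small steps.

Call:
{"name": "drive_tool", "arguments": {"rows": [[[0, 0, 0], [0, 0, -0.2], 0], [[0, 0, 0], [0, 0, 0], 0]]}}

```text
clock: 5.18
position: [0.4447, -0.3126, 0.1061]
ee_rot: [-0.0, 0.88, 0.475, -0.0]
contact_force: [0.0, -0.0, -0.0]
width: 0.0001
gripper_force: 0.0
```

Call:
{"name": "drive_tool", "arguments": {"rows": [[[0, 0, 0], [0, 0, -0.2], 0], [[0, 0, 0], [0, 0, 0], 0]]}}

```text
clock: 5.42
position: [0.4447, -0.3125, 0.1041]
ee_rot: [-0.0, 0.88, 0.475, -0.0]
contact_force: [0.4, -1.2, -1.2]
width: -0.0001
gripper_force: 0.0
```

Run:
```python
from s import *
s=st();c=eyes.get_calibration("wrist");im,_=snap("wrist","w4.png")
ey=np.array([.552,.834]);o,d=ray(c,278,267)
for e in(.011,0.005,0.):
    t=(e-ey@(o[:2]-s["position"][:2]))/(ey@d[:2]);print(e,(o+d*t)[2]-s["position"][2])
b,_=snap("scene","s4.png")
cr=cv2.resize(im[180:330,190:380],(760,600),interpolation=cv2.INTER_CUBIC);cv2.imwrite('pics/c4.png',np.vstack([cr[:,:,::-1]]))
```

```text
t 5.42 pos [ 0.4447 -0.3125  0.1041] yang -33.29 z [-0.  0. -1.] F [ 0.4 -1.2 -1.2] w -0.0001 gf 0.0 q [-0.74  0.32  1.75 -0.    1.07 -0.16]
0.011 0.016853970506625543
0.005 0.00526190431946863
0.0 -0.0043981508364954736
```

View pics/c4.png

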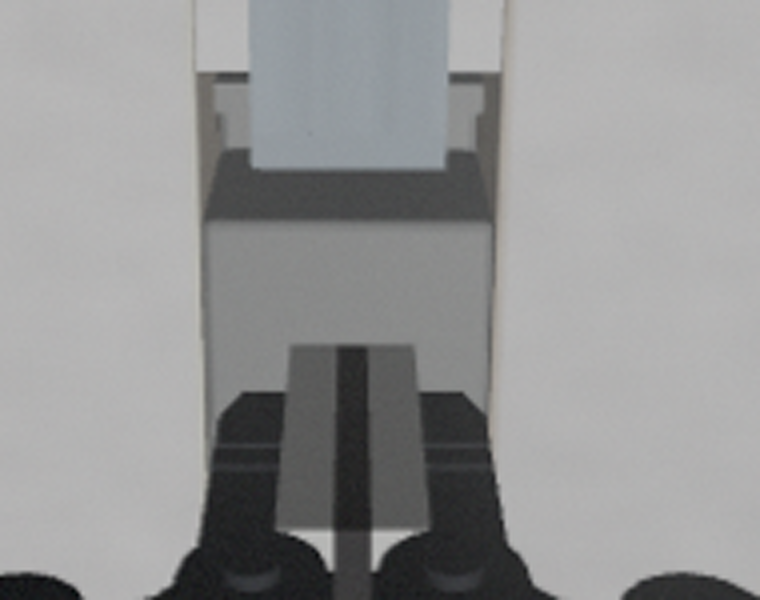

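The pads' tips, (352,345) in the crop, show no clear contact with the block top (far edge at row 220), and the block doesn't look pressed in. I carry on down in small steps, watching the force.

Call:
{"name": "drive_tool", "arguments": {"rows": [[[0, 0, 0], [0, 0, -0.2], 0], [[0, 0, 0], [0, 0, 0], 0]]}}

```text
clock: 5.78
position: [0.4448, -0.3126, 0.1022]
ee_rot: [-0.0, 0.88, 0.475, -0.0]
contact_force: [-0.9, -1.1, 0.1]
width: 0.0003
gripper_force: 0.0
```

Call:
{"name": "drive_tool", "arguments": {"rows": [[[0, 0, 0], [0, 0, -0.1], 0], [[0, 0, 0], [0, 0, 0], 0]]}}

```text
clock: 6.02
position: [0.4448, -0.3126, 0.1012]
ee_rot: [-0.0, 0.88, 0.475, -0.0]
contact_force: [-0.3, 0.5, 0.2]
width: 0.0002
gripper_force: 0.0
```

Call:
{"name": "drive_tool", "arguments": {"rows": [[[0, 0, 0], [0, 0, -0.1], 0], [[0, 0, 0], [0, 0, 0], 0]]}}

```text
clock: 6.28
position: [0.4448, -0.3126, 0.1003]
ee_rot: [-0.0, 0.88, 0.475, -0.0]
contact_force: [0.7, -0.1, -0.1]
width: -0.0
gripper_force: 0.0
```

```bash
python3 - <<'E'
from s import *
from scipy.optimize import brentq
s=st();c=eyes.get_calibration("wrist");im,_=snap("wrist","w5.png")
ex=np.array([.834,-.552]);ey=np.array([.552,.834]);p0=np.array([.4448,-.3126])
g=cv2.cvtColor(im,cv2.COLOR_RGB2GRAY).astype(int)
print('col281',g[190:275:1,262].tolist()); print('row245',g[250,228:330].tolist())
E
python3 - <<'E'
import sys;sys.path.insert(0,'.')
import os;os.chdir('.')
import cv2,numpy as np
a=cv2.imread('pics/w5.png');b=cv2.imread('pics/s4.png')
o=np.hstack([cv2.resize(a[170:320,190:380],(400,316)),cv2.resize(b[100:210,160:280],(400,316),interpolation=cv2.INTER_CUBIC)]);cv2.imwrite('pics/c5.png',o)
E
```

```text
t 6.28 pos [ 0.4448 -0.3126  0.1003] yang -33.29 z [-0.  0. -1.] F [ 0.7 -0.1 -0.1] w -0.0 gf 0.0 q [-0.74  0.32  1.75  0.    1.06 -0.16]
col281 [154, 154, 154, 153, 154, 153, 152, 153, 151, 152, 154, 151, 153, 153, 153, 151, 152, 150, 152, 152, 151, 153, 152, 152, 152, 151, 150, 153, 152, 151, 153, 150, 150, 153, 143, 90, 72, 72, 74, 75, 73, 72, 73, 73, 73, 75, 71, 76, 96, 120, 126, 135, 137, 138, 139, 139, 136, 137, 138, 136, 138, 137, 136, 136, 137, 135, 135, 137, 137, 136, 135, 135, 135, 136, 137, 134, 122, 108, 111, 106, 100, 100, 98, 98, 97]
row245 [181, 178, 181, 181, 180, 182, 181, 180, 181, 180, 180, 119, 110, 125, 135, 136, 135, 135, 136, 135, 136, 137, 137, 136, 135, 136, 137, 135, 137, 135, 137, 135, 136, 136, 138, 137, 137, 137, 138, 137, 135, 136, 136, 138, 136, 137, 135, 138, 137, 138, 136, 138, 137, 136, 137, 136, 137, 138, 137, 136, 139, 139, 138, 137, 138, 140, 138, 139, 139, 138, 139, 139, 138, 138, 141, 141, 140, 140, 137, 139, 140, 139, 140, 137, 128, 108, 145, 165, 172, 177, 178, 179, 178, 178, 178, 178, 179, 178, 177, 177, 178, 178]
```

View pics/c5.png

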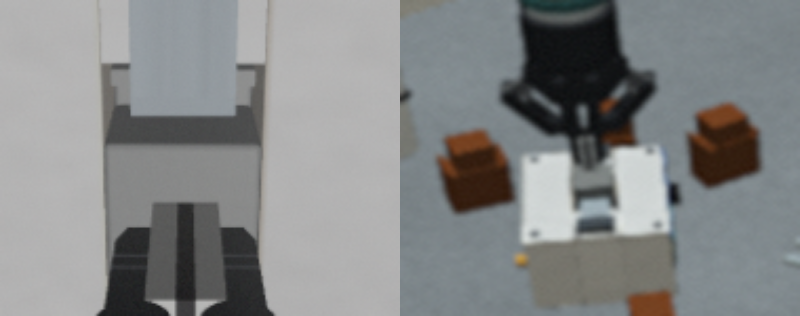

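The block's far edge is still moving in the image, from row 235 to 238 as I descend, so it is standing still and I'm not touching it yet. I'll check its height from its width.

Run:
```python
from h import *
c=eyes.get_calibration("wrist");ex=np.array([.834,-.552]);ey=np.array([.552,.834]);p0=np.array([.4448,-.3126])
print(c["camera_matrix"][0]); o,_=ray(c,0,0);print(o[2])
for z in(.085,.09,.095,.1,.105,.11):
    l=plane(c,241,250,z)[:2];r=plane(c,313.5,250,z)[:2];f=plane(c,277,238.5,z)[:2]; b=plane(c,277,224.5,z)[:2]
    print(z,'w',(ex@(r-l)*1e3).round(1),'xc',(ex@((r+l)/2-p0)*1e3).round(1),'far',(ey@(f-p0)*1e3).round(1))
im=cv2.imread('pics/w5.png');g=im.min(2)
for r in(200,240):
    x=np.where(g[r]>150)[0];x=x[(x>130)&(x<440)];
    l,rr=plane(c,x[0],r,.085)[:2],plane(c,x[-1],r,.085)[:2];print('deck row',r,x[0],x[-1],ex@(rr-l), ex@((l+rr)/2-p0))
```

```text
[363.36959137   0.         277.68096248]
0.25532981268844707
0.085 w 37.2 xc 0.1 far 10.5
0.09 w 36.1 xc 0.1 far 12.6
0.095 w 35.0 xc 0.1 far 14.7
0.1 w 33.9 xc 0.0 far 16.8
0.105 w 32.8 xc 0.0 far 18.9
0.11 w 31.7 xc 0.0 far 21.0
deck row 200 156 397 0.11800605537374557 -0.0003866470607901233
deck row 240 160 393 0.1184444169668959 -0.0003255697325791843
```

Call:
{"name": "drive_tool", "arguments": {"rows": [[[0, 0, 0], [0, 0, -0.2], 0], [[0, 0, 0], [0, 0, 0], 0]]}}

```text
clock: 6.58
position: [0.4447, -0.3125, 0.0981]
ee_rot: [-0.0, 0.88, 0.475, -0.0]
contact_force: [-0.2, 0.2, -0.9]
width: -0.0001
gripper_force: 0.0
```

Call:
{"name": "drive_tool", "arguments": {"rows": [[[0, 0, 0], [0, 0, -0.2], 0], [[0, 0, 0], [0, 0, 0], 0]]}}

```text
clock: 6.82
position: [0.4447, -0.3126, 0.0961]
ee_rot: [-0.0, 0.88, 0.475, -0.0]
contact_force: [0.1, 0.4, 0.5]
width: -0.0002
gripper_force: 0.0
```

Call:
{"name": "drive_tool", "arguments": {"rows": [[[0, 0, 0], [0, 0, -0.2], 0], [[0, 0, 0], [0, 0, 0], 0]]}}

```text
clock: 7.08
position: [0.4448, -0.3125, 0.0941]
ee_rot: [-0.0, 0.88, 0.475, -0.0]
contact_force: [0.1, 0.2, -0.8]
width: -0.0001
gripper_force: 0.0
```

Still free. The image geometry (tip at row 266, pad edge 11 mm off the axis) puts the tips about 15 mm behind the TCP, so I expect contact near TCP z = 0.09. I continue in 1 mm steps.

Call:
{"name": "drive_tool", "arguments": {"rows": [[[0, 0, 0], [0, 0, -0.2], 0], [[0, 0, 0], [0, 0, 0], 0]]}}

```text
clock: 7.32
position: [0.4451, -0.3128, 0.0927]
ee_rot: [0.0, 0.88, 0.475, 0.0]
contact_force: [-0.6, 0.6, 3.0]
width: -0.0001
gripper_force: 1.4
```

Call:
{"name": "drive_tool", "arguments": {"rows": [[[0, 0, 0], [0, 0, -0.2], 0], [[0, 0, 0], [0, 0, 0], 0]]}}

```text
clock: 7.58
position: [0.4451, -0.3129, 0.0908]
ee_rot: [0.0, 0.88, 0.475, 0.0]
contact_force: [-1.7, 0.5, 4.3]
width: 0.0005
gripper_force: 2.3
```

Call:
{"name": "drive_tool", "arguments": {"rows": [[[0, 0, 0], [0, 0, -0.1], 0], [[0, 0, 0], [0, 0, 0], 0]]}}

```text
clock: 7.82
position: [0.4451, -0.3129, 0.0899]
ee_rot: [0.0, 0.88, 0.475, 0.0]
contact_force: [-0.4, 0.7, 5.2]
width: -0.0
gripper_force: 2.6
```

Run:
```python
from s import *
st();im,c=snap("wrist","w6.png");snap("scene","s6.png")
g=cv2.cvtColor(im,cv2.COLOR_RGB2GRAY).astype(int)
print(g[215:275,262].tolist());print(g[258,228:330].tolist())
```

```text
t 7.83 pos [ 0.4451 -0.3129  0.0899] yang -33.29 z [ 0.001 -0.001 -1.   ] F [-0.4  0.7  5.2] w -0.0 gf 2.5674141796844197 q [-0.74  0.33  1.77  0.    1.04 -0.16]
[150, 149, 149, 151, 150, 150, 152, 149, 151, 150, 150, 149, 149, 151, 148, 150, 144, 107, 69, 72, 73, 71, 71, 72, 68, 72, 68, 70, 73, 86, 108, 123, 130, 133, 134, 135, 136, 136, 134, 136, 135, 133, 135, 133, 134, 133, 135, 132, 135, 135, 133, 119, 107, 108, 106, 98, 98, 98, 97, 95]
[180, 179, 179, 179, 179, 179, 179, 177, 141, 101, 112, 123, 134, 135, 136, 133, 135, 132, 135, 136, 134, 132, 135, 134, 135, 135, 134, 134, 133, 135, 134, 135, 134, 135, 133, 135, 136, 135, 135, 134, 135, 134, 134, 135, 133, 134, 135, 134, 135, 135, 136, 135, 135, 136, 135, 136, 136, 135, 134, 136, 135, 135, 136, 137, 136, 136, 136, 137, 136, 136, 137, 135, 137, 136, 137, 137, 135, 137, 137, 138, 138, 136, 138, 138, 133, 125, 101, 130, 159, 167, 172, 177, 177, 176, 177, 177, 175, 175, 176, 175, 175, 176]
```

Contact: 3 to 5 N over the last 3 mm, first touch near TCP z = 0.094, so the shut tips really sit about 11 mm above the reported TCP. Now through the latch point.

Call:
{"name": "drive_tool", "arguments": {"rows": [[[0, 0, 0], [0, 0, -0.2], 0], [[0, 0, 0], [0, 0, 0], 0]]}}

```text
clock: 8.18
position: [0.445, -0.3129, 0.0877]
ee_rot: [0.0, 0.88, 0.475, 0.0]
contact_force: [0.5, -0.2, 3.8]
width: 0.0
gripper_force: 2.3
```

Call:
{"name": "drive_tool", "arguments": {"rows": [[[0, 0, 0], [0, 0, -0.1], 0], [[0, 0, 0], [0, 0, 0], 0]]}}

```text
clock: 8.43
position: [0.445, -0.3128, 0.0864]
ee_rot: [0.0, 0.88, 0.475, 0.0]
contact_force: [-0.9, 0.5, 4.6]
width: -0.0
gripper_force: 2.3
```

The force dropped from 5.2 to 3.8 N, so the latch has probably let go. I raise the tool gently, let the cartridge follow, and look.

Call:
{"name": "drive_tool", "arguments": {"rows": [[[0, 0, 0], [0, 0, 0.5], 0], [[0, 0, 0], [0, 0, 1.0], 0], [[0, 0, 0], [0, 0, 1.5], 0], [[0, 0, 0], [0, 0, 2.0], 0], [[0, 0, 0], [0, 0, 2.5], 8.5], [[0, 0, 0], [0, 0, 2.5], 8.5], [[0, 0, 0], [0, 0, 1.0], 8.5], [[0, 0, 0], [0, 0, 0], 8.5]]}}

```text
clock: 9.43
position: [0.4449, -0.3127, 0.1969]
ee_rot: [0.0, 0.88, 0.475, 0.0]
contact_force: [-0.2, -0.5, -0.7]
width: 0.0722
gripper_force: 0.0
```

Run:
```python
from s import *
st();im,c=snap("wrist","w7.png")
```

```text
t 9.43 pos [ 0.4449 -0.3127  0.1969] yang -33.29 z [ 0.001 -0.001 -1.   ] F [-0.2 -0.5 -0.7] w 0.0722 gf 0.0 q [-0.74  0.24  1.61 -0.    1.29 -0.16]
```

View pics/w7.png

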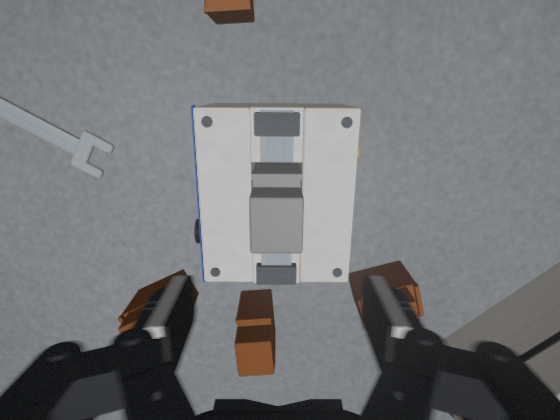

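It has sprung up: the body now shows above the deck (rows 163–190), and the block top is centred at about (276,224). I descend with open fingers to TCP z ≈ 0.09 (tips about 0.10), then grip.

Call:
{"name": "drive_tool", "arguments": {"rows": [[[0, 0, 0], [0, 0, -2.5], 8.5], [[0, 0, 0], [0, 0, -2.5], 8.5], [[0, 0, 0], [0, 0, -2.5], 8.5], [[0, 0, 0], [0, 0, -1.5], 8.5], [[0, 0, 0], [0, 0, -1.0], 8.5], [[0, 0, 0], [0, 0, -0.7], 8.5], [[0, 0, 0], [0, 0, 0], 8.5]]}}

```text
clock: 10.35
position: [0.4448, -0.3127, 0.0892]
ee_rot: [-0.0, 0.88, 0.475, -0.0]
contact_force: [-0.5, -0.0, 0.0]
width: 0.0848
gripper_force: 0.0
```

Call:
{"name": "drive_tool", "arguments": {"rows": [[[0, 0, 0], [0, 0, 0], 4.5], [[0, 0, 0], [0, 0, 0], 3.8], [[0, 0, 0], [0, 0, 0], 3.0], [[0, 0, 0], [0, 0, 0], 2.5], [[0, 0, 0], [0, 0, 0], 2.0], [[0, 0, 0], [0, 0, 0], 2.0]], "force": 40}}

```text
clock: 11.1
position: [0.445, -0.3128, 0.0896]
ee_rot: [0.0, 0.88, 0.475, 0.0]
contact_force: [-0.1, 0.7, 2.0]
width: 0.0336
gripper_force: 45.7
```

Gripped at 33.6 mm with 46 N. Now lifting straight up.

Call:
{"name": "drive_tool", "arguments": {"rows": [[[0, 0, 0], [0, 0, 0.5], 2.0], [[0, 0, 0], [0, 0, 1.0], 2.0], [[0, 0, 0], [0, 0, 1.5], 2.0], [[0, 0, 0], [0, 0, 2.0], 2.0], [[0, 0, 0], [0, 0, 2.0], 2.0], [[0, 0, 0], [0, 0, 1.5], 2.0], [[0, 0, 0], [0, 0, 0], 2.0]]}}

```text
clock: 11.98
position: [0.4456, -0.3133, 0.176]
ee_rot: [0.002, 0.88, 0.475, 0.001]
contact_force: [1.5, 0.1, -1.9]
width: 0.0336
gripper_force: 45.4
```

Run:
```python
from s import *
st();a,_=snap("wrist","w8.png");b,_=snap("scene","s8.png")
o=np.hstack([cv2.resize(a,(400,300)),cv2.resize(b[60:240,120:360],(400,300))]);cv2.imwrite('pics/c8.png',o[:,:,::-1])
```

```text
t 11.97 pos [ 0.4456 -0.3133  0.176 ] yang -33.29 z [ 0.003 -0.002 -1.   ] F [ 1.5  0.1 -1.9] w 0.0336 gf 45.41530340909958 q [-0.74  0.26  1.64 -0.    1.24 -0.16]
```

View pics/c8.png

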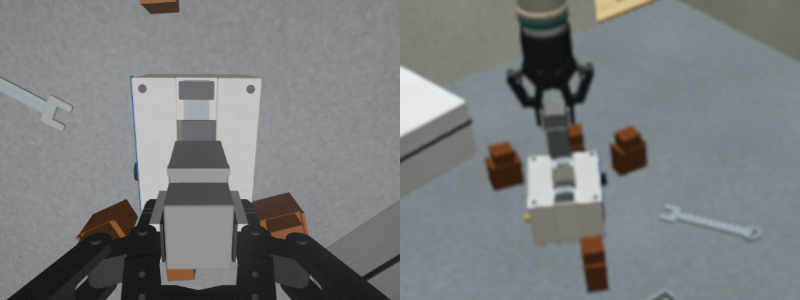

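It is out and upright between the pads: the cartridge is at (200,230) in the wrist half and hangs clear of the box at (555,115) in the scene half. The bottom is about 29 mm below the TCP. I carry it over to the free tray end (0.522, 0.017).

Call:
{"name": "drive_tool", "arguments": {"rows": [[[0, 0, 0.04], [0.4, 1.6, 0], 2.0], [[0, 0, 0.085], [0.9, 3.8, 0], 2.0], [[0, 0, 0.085], [0.9, 4.2, 0], 2.0], [[0, 0, 0.085], [1.0, 4.2, 0], 2.0], [[0, 0, 0.085], [1.0, 4.2, 0], 2.0], [[0, 0, 0.085], [1.0, 4.2, 0], 2.0], [[0, 0, 0.085], [0.9, 4.2, 0], 2.0], [[0, 0, 0.08], [0.9, 3.6, 0], 2.0]]}}

```text
clock: 13.08
position: [0.514, -0.0099, 0.1736]
ee_rot: [-0.001, 0.688, 0.726, -0.0]
contact_force: [0.1, 0.7, -1.2]
width: 0.0335
gripper_force: 45.4
```

Call:
{"name": "drive_tool", "arguments": {"rows": [[[0, 0, 0], [0.5, 2.0, 0], 2.0], [[0, 0, 0], [0.2, 1.0, 0], 2.0], [[0, 0, 0], [0, 0, 0], 2.0], [[0, 0, 0], [0, 0, 0], 2.0]]}}

```text
clock: 13.58
position: [0.5215, 0.0167, 0.1741]
ee_rot: [-0.0, 0.69, 0.724, -0.0]
contact_force: [0.5, 0.1, -0.5]
width: 0.0331
gripper_force: 45.4
```

Run:
```python
from s import *
s=st();c=eyes.get_calibration("wrist");im,c=snap("wrist","w9.png")
```

```text
t 13.57 pos [0.5215 0.0167 0.1741] yang 2.79 z [-0.001 -0.    -1.   ] F [ 0.5  0.1 -0.5] w 0.0331 gf 45.43961092829704 q [-0.1   0.23  1.69 -0.    1.23 -0.15]
```

Over the target. I lower to about 15 mm above the floor, then go down gently.

Call:
{"name": "drive_tool", "arguments": {"rows": [[[0, 0, 0], [0, 0, -1.5], 2.0], [[0, 0, 0], [0, 0, -2.5], 2.0], [[0, 0, 0], [0, 0, -3.0], 2.0], [[0, 0, 0], [0, 0, -2.5], 2.0], [[0, 0, 0], [0, 0, -2.0], 2.0], [[0, 0, 0], [0, 0, -1.2], 2.0], [[0, 0, 0], [0, 0, 0], 2.0]]}}

```text
clock: 14.5
position: [0.521, 0.0171, 0.0463]
ee_rot: [-0.001, 0.69, 0.724, -0.001]
contact_force: [-0.2, -0.7, -1.2]
width: 0.0335
gripper_force: 45.4
```

Call:
{"name": "drive_tool", "arguments": {"rows": [[[0, 0, 0], [0, 0, -0.4], 2.0], [[0, 0, 0], [0, 0, -0.3], 2.0], [[0, 0, 0], [0, 0, 0], 2.0]]}}

```text
clock: 14.88
position: [0.5219, 0.0174, 0.0405]
ee_rot: [0.0, 0.69, 0.724, 0.0]
contact_force: [0.1, 0.3, -2.0]
width: 0.0333
gripper_force: 45.4
```

Call:
{"name": "drive_tool", "arguments": {"rows": [[[0, 0, 0], [0, 0, -0.3], 2.0], [[0, 0, 0], [0, 0, -0.2], 2.0], [[0, 0, 0], [0, 0, 0], 2.0]]}}

```text
clock: 15.25
position: [0.5217, 0.0174, 0.0352]
ee_rot: [-0.0, 0.69, 0.724, -0.0]
contact_force: [0.1, -0.2, -1.3]
width: 0.0336
gripper_force: 45.4
```

Call:
{"name": "drive_tool", "arguments": {"rows": [[[0, 0, 0], [0, 0, -0.2], 2.0], [[0, 0, 0], [0, 0, 0], 2.0]]}}

```text
clock: 15.5
position: [0.5217, 0.0173, 0.0332]
ee_rot: [-0.0, 0.69, 0.724, -0.0]
contact_force: [-0.3, -0.6, -2.0]
width: 0.0337
gripper_force: 45.4
```

Call:
{"name": "drive_tool", "arguments": {"rows": [[[0, 0, 0], [0, 0, -0.1], 2.0], [[0, 0, 0], [0, 0, 0], 2.0]]}}

```text
clock: 15.75
position: [0.522, 0.0173, 0.0324]
ee_rot: [0.0, 0.69, 0.724, 0.0]
contact_force: [-0.5, -1.2, -1.6]
width: 0.0333
gripper_force: 45.4
```

Call:
{"name": "drive_tool", "arguments": {"rows": [[[0, 0, 0], [0, 0, -0.1], 2.0], [[0, 0, 0], [0, 0, 0], 2.0]]}}

```text
clock: 16.0
position: [0.5219, 0.0173, 0.0323]
ee_rot: [0.0, 0.69, 0.724, 0.0]
contact_force: [-2.2, 0.8, 6.0]
width: 0.0336
gripper_force: 46.2
```

Call:
{"name": "drive_tool", "arguments": {"rows": [[[0, 0, 0], [0, 0, -0.1], 2.0], [[0, 0, 0], [0, 0, 0], 2.0]]}}

```text
clock: 16.25
position: [0.5219, 0.0174, 0.0323]
ee_rot: [0.0, 0.69, 0.724, 0.0]
contact_force: [-3.7, 0.1, 13.0]
width: 0.0336
gripper_force: 47.1
```

Call:
{"name": "drive_tool", "arguments": {"rows": [[[0, 0, 0], [0, 0, -0.1], 2.0], [[0, 0, 0], [0, 0, 0], 2.0]]}}

```text
clock: 16.5
position: [0.5219, 0.0173, 0.0322]
ee_rot: [0.001, 0.689, 0.724, 0.0]
contact_force: [-6.4, 0.4, 20.7]
width: 0.0337
gripper_force: 48.0
```

It is seated on the floor, with contact at TCP z = 0.0323 as predicted. I ease off the press, open, and rise straight up.

Call:
{"name": "drive_tool", "arguments": {"rows": [[[0, 0, 0], [0, 0, 0.2], 2.0], [[0, 0, 0], [0, 0, 0], 3.6], [[0, 0, 0], [0, 0, 0], 4.5], [[0, 0, 0], [0, 0, 0], 6.0], [[0, 0, 0], [0, 0, 0], 8.5], [[0, 0, 0], [0, 0, 0], 8.5], [[0, 0, 0], [0, 0, 0], 8.5]]}}

```text
clock: 17.38
position: [0.5219, 0.0173, 0.0313]
ee_rot: [0.0, 0.69, 0.724, -0.0]
contact_force: [0.1, -0.3, -0.4]
width: 0.0851
gripper_force: 0.0
```

Call:
{"name": "drive_tool", "arguments": {"rows": [[[0, 0, 0], [0, 0, 1.0], 8.5], [[0, 0, 0], [0, 0, 2.0], 8.5], [[0, 0, 0], [0, 0, 3.0], 8.5], [[0, 0, 0], [0, 0, 4.0], 8.5], [[0, 0, 0], [0, 0, 4.0], 8.5], [[0, 0, 0], [0, 0, 3.0], 8.5], [[0, 0, 0], [0, 0, 2.0], 8.5], [[0, 0, 0], [0, 0, 0], 8.5]]}}

```text
clock: 18.38
position: [0.5229, 0.0173, 0.2235]
ee_rot: [0.002, 0.69, 0.724, 0.001]
contact_force: [0.6, -0.5, -0.2]
width: 0.0851
gripper_force: 0.0
```

Run:
```python
from s import *
s=st();im,c=snap("wrist","w10.png")
# block top at z=.0795 expected; project the expected 34x38 corners and compare with grey contour
K=np.array(c["camera_matrix"]);V=np.array(c["view"])
def pr(p):
    q=V[:3,:3]@p+V[:3,3];q=K@[q[0],-q[1],-q[2]];return (q[:2]/q[2]).round(0)
a=np.radians(2.8);ex=np.array([np.cos(a),np.sin(a),0]);ey=np.array([-ex[1],ex[0],0])
for z,hy in((.0795,.019),(.053,.029)):
    print(z,[pr(np.array([.5219,.0173,z])+sx*.017*ex+sy*hy*ey).tolist() for sx,sy in((-1,1),(1,1),(1,-1),(-1,-1))])
u,v=pr(np.array([.5219,.0173,.0795])).astype(int);print(u,v)
g=cv2.cvtColor(im,cv2.COLOR_RGB2GRAY).astype(int)
print('row',g[v,u-60:u+60:2].tolist());print('col',g[v-90:v+70:2,u].tolist())
# sorbent box unchanged check (top cam)
t,_=snap("top","t10.png");d=np.abs(t.astype(int)-cv2.imread('pics/top0.png')[:,:,::-1].astype(int)).max(2)
print('sorbent diff',d[130:200,65:140].max(),'| changed',[(int(q[0].mean()),int(q[1].mean())) for q in [np.where(d[100:205,195:262]>30)[::-1]]])
```

```text
t 18.38 pos [0.5229 0.0173 0.2235] yang 2.81 z [ 0.005 -0.    -1.   ] F [ 0.6 -0.5 -0.2] w 0.0851 gf 0.0 q [-0.1   0.19  1.61  0.    1.34 -0.15]
0.0795 [[255.0, 168.0], [296.0, 168.0], [295.0, 211.0], [256.0, 211.0]]
0.053 [[256.0, 151.0], [294.0, 151.0], [293.0, 212.0], [257.0, 212.0]]
275 190
row [158, 159, 160, 158, 159, 158, 158, 158, 159, 159, 160, 160, 160, 161, 162, 162, 161, 160, 162, 161, 129, 148, 151, 149, 150, 150, 150, 150, 152, 150, 151, 153, 151, 151, 152, 153, 151, 151, 151, 150, 144, 159, 161, 160, 162, 161, 160, 161, 161, 162, 162, 162, 161, 161, 163, 162, 159, 160, 160, 160]
col [161, 156, 155, 156, 155, 156, 157, 156, 155, 159, 157, 160, 158, 157, 158, 157, 157, 158, 156, 160, 156, 158, 84, 81, 84, 76, 113, 151, 152, 150, 151, 143, 81, 77, 90, 148, 150, 150, 153, 151, 150, 151, 151, 151, 151, 151, 152, 151, 151, 151, 151, 152, 151, 151, 150, 147, 152, 154, 161, 158, 157, 159, 159, 158, 126, 93, 92, 122, 155, 133, 134, 136, 134, 128, 131, 134, 134, 136, 134, 136]
sorbent diff 131 | changed [(18, 47)]
```

The block's edges (columns 255–295, rows 170–211) match the upright prediction exactly. One quick check on where the sorbent difference comes from.

Run:
```python
import cv2,numpy as np
a=cv2.imread('pics/top0.png');b=cv2.imread('pics/t10.png')
d=cv2.absdiff(a,b).max(2);k=(d>30).astype(np.uint8);k[:,145:]=0
n,_,s,c=cv2.connectedComponentsWithStats(k)
print([(s[i].tolist()) for i in range(1,n) if s[i][4]>3])
print('knob diff',d[150:180,85:125].max(), d[150:180,85:125].mean())
```

```text
[[94, 27, 51, 170, 3473], [111, 74, 3, 7, 11], [46, 193, 99, 227, 13931], [73, 203, 25, 70, 1031], [84, 279, 3, 3, 8]]
knob diff 131 28.85333333333333
```

The arm itself covers that part of the top view, so I compare in the scene view instead.

Run:
```python
from h import *
b,_=snap("scene","s11.png");a=cv2.imread('pics/scene0.png')[:,:,::-1]
d=np.abs(a.astype(int)-b).max(2);k=(d>30).astype(np.uint8);n,_,s,c=cv2.connectedComponentsWithStats(k)
print([s[i].tolist() for i in range(1,n) if s[i][4]>5]);r=d[280:370,305:400];print('sorbent',r.max(),r.mean())
ca,cb=[cv2.cvtColor(np.ascontiguousarray(x[285:345,315:392]),cv2.COLOR_RGB2GRAY).astype(np.float32) for x in(a,b)]
print(cv2.phaseCorrelate(ca,cb))
```

```text
[[228, 0, 14, 15, 85], [234, 0, 112, 202, 8152], [285, 0, 7, 4, 7], [341, 0, 20, 9, 68], [460, 0, 83, 59, 2771], [549, 0, 11, 3, 22], [227, 20, 9, 20, 99], [275, 25, 4, 4, 6], [408, 42, 122, 160, 7215], [374, 108, 33, 54, 842], [211, 157, 5, 4, 14], [221, 157, 3, 3, 7], [409, 160, 13, 10, 36], [212, 165, 13, 7, 63], [544, 194, 16, 49, 568], [263, 239, 12, 7, 34], [259, 242, 27, 34, 645]]
sorbent 12 6.074035087719298
((0.06903731333507324, 0.008774145145189038), 1.013990612824758)
```

The sorbent cartridge hasn't moved (0.07 px shift), and the only change inside the tray is the standing cartridge at (272,258). Handing in.

```bash
python3 -c "
from rig import job
print(job.sign_off())"
```

```text
the job is handed in; nothing more can be done
None
```

The filter cartridge was released, pulled out and stood upright in the free end of the tray, and the round-knob cartridge was not moved. I handed the job in at about 18.5 s; no verdict came back.

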